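# Turn the shoe-rest plate ribs-up and park it at the suction nozzle

### The arm

A 7-joint arm with a two-finger parallel gripper is mounted at the origin on the work surface. World frame = base frame: x ahead of the robot, y to its left, z up, the work surface at z = 0. Lengths are in m, angles in rad, forces in N, time in s.
With the tool pointing down it reaches from about 0.35 to 0.9 m from the base axis. Payload 19.9 kg.
Tool frame: the origin (TCP) lies between the finger pads; the fingertips stand 19 mm ahead of it and the grasp point (between the pads) is the TCP; z points along the fingers, y is the direction in which the jaws open and shut (so a half turn about z gives the same grasp; the last joint's range is limited). The gripper opens to 94 mm and grips with 3 to 60 N. Pads are 16 mm wide; open, the fingers measure 119 mm over their backs; the gripper's body (75 mm by 177 mm) begins 78 mm behind the grasp point.
Start: joints at [-1.222, 0.417, -0.01, 1.614, 0.005, 1.111, -0.053], TCP at [0.238, 0.578, 0.224] pointing down, gripper open.
Joint ranges: [-2.81, 2.81], [-0.39, 2.02], [-1.27, 1.25], [0.06, 2.57], [-1.19, 4.33], [0.19, 2], [-2.82, 2.82]. Speed limits (rad/s): [1.89, 1.89, 2.39, 2.39, 3.01, 3.01, 3.01].

### API

Orientations are given as a 3x3 rotation matrix whose columns are the frame's x, y, z axes.
In Python, from rig import robot gives the robot as it stands. Calls block until the motion is done:
- robot.move_ptp(position, orientation): joint-space move of the TCP to a pose.
- robot.move_linear(position, velocity=0.15, frame=None, threshold=None): straight line of the TCP; frame=None keeps the orientation; velocity is the mean speed in m/s. With threshold (N) it stops when the force on the tool has changed by that much, and returns True; else False.
- robot.goto_joints(angles): joint-space move.
- robot.gripper_to(opening): finger opening in m; the grip force is fixed at half the most; returns when the fingers have stopped.
- robot.pause(seconds).
- robot.ik(position, orientation): joint angles nearest the present ones, or None.
- robot.get_state(): the state.
- robot.grab_frame(name): name is "side" or "top" or "wrist"; returns the picture (480x640x3 uint8, red, green, blue); there is no depth.
- robot.camera_info(name): a dict with "fx", "fy", "cx", "cy" (pixels), "rvec" (rotation vector, rad) and "tvec" (3), from world to camera coordinates, as OpenCV has them. Camera axes: x right, y down, z forward; pixel columns grow to the right and rows downward; lengths in m; the calibration is good to about 2 mm. A picture is of the moment at which its call begins: read the wrist's pose just before it. camera_info takes no time and is no camera call; for the wrist camera it gives the pose at the moment of the call.
A pose or a line that the arm cannot do raises robot.PlanningError and nothing moves.
- robot.sign_off(): hands the job in, once; it reports no verdict.
The state is a dict: "time": time; "qpos": joint angles; "joint_vel": joint speeds; "effort": joint torques, N m; "ee_pos": TCP position; "tool_rot": TCP orientation; "force": force on the tool from outside, world axes, zero at the start; "moment": the same for the moment, N m; "opening": finger opening in m.
Only numpy, scipy, OpenCV 4.12 (cv2) and the standard library are available. Lean on these libraries where they do the work, as an engineer would, in place of code of your own. Each camera call takes 0.05 s, during which the arm holds its last target.

### The job

The shoe-rest plate is lying ribs-down in front of the low steel upstand on the cleaning bench. Push it up against the upstand until it stands leaning there, tip it back over towards the robot so that it lies flat on the bench ribs-up, then slide it sideways along the upstand until its edge rests squarely against the suction-nozzle block. Leave the bottle, the brush and the tin where they are.

Things in the scene. Friction and masses are not known exactly. Their poses are not given: they have to be found in the camera images.
- plate: Light grey hard-plastic shoe-rest plate, 110 mm (its x) by 130 mm (its y), 10 mm thick, 0.15 to 0.31 kg, too wide to span with a gripper. One broad face is smooth (own +z, up at the start); the other (-z) has five ribs 3 mm high along its full x length. Origin at its centre, mid-thickness, 5 mm above the bench when flat. At the end its z points down.
- plate_near_edge (a point): Middle of the plate's own -x edge, mid-thickness. At the start this edge is the one on the robot's side, to push on; the opposite edge faces the upstand, 10 to 35 mm from its foot, turned up to 0.25 rad from square.
- upstand: Fixed low wall of polished, slippery steel, 370 mm long along its y, beyond the plate. Its x points away from the robot; origin on the bench at the middle of its foot line. Its front is a hollow curve: from the foot (x = 0) it rises at 40 degrees, through (x, z) = (18, 15), (28, 30), (34, 45) mm, ever steeper to its top at x = 39, z = 65 mm. Back face at x = 49 mm; the bench behind it is clear.
- upstand_top (a point): Middle of the upstand's front top edge, 65 mm high, 39 mm beyond the foot line. A plate pushed in by its robot-side edge rides up the curved face; once that edge reaches the foot line it stays leaning on this top edge, about 60 degrees steep, its upper edge about 95 mm high and about 55 mm beyond the foot line, and can be pulled back from behind.
- nozzle: Fixed black suction-nozzle block, 150 (x) by 44 (y) by 36 mm high, with a flat steel-mouthed nozzle and pipe stub lying on top, 58 mm high in all. Origin at the centre of its underside, axes parallel to the upstand's. It stands at the left or right end of the upstand: centre 75 mm on the robot's side of the foot line, 195 mm from the middle, a long flat side facing the plate.
- tray: Fixed empty open black tray, 150 mm (its x) by 44 mm (its y) by 30 mm high, no nozzle on it, at the other end of the upstand, placed like the nozzle block. Origin at the centre of its underside.
- bottle: Bystander: white detergent bottle, 64 mm across, 170 mm high, standing well to the left. Origin at the centre of its underside.
- brush: Bystander: hand brush lying on the bench well to the right, about 200 mm long.
- tin: Bystander: flat aluminium polish tin, 74 mm across, 40 mm high, well to the right. Origin at the centre of its underside.
Not all that is in view belongs to the job. Of the things like the plate, leave any that is blue or green; of the rest the smaller one is meant.

How it is judged:
On the way, in this order (a step that is already met when the one before it is completed fails the run):
1. the plate stands leaning steeply against the upstand, having been pushed up it (angle between plate's own z axis and vertical between 0.8 and 1.75 rad and contact force between plate and upstand above 0.05 N), for 0.1 s.
2. the plate lies flat on the bench ribs-up (angle between plate's own z axis and vertical above 3.04 rad and height (world z) of plate below 0.01 m), for 0.2 s.
At the end, for the whole second after the job is handed in: The plate lies flat on the bench, ribs up, at rest, its edge against the long side of the suction-nozzle block (gap under 8 mm, square within 0.1 rad, plate centre within 60 mm of the block's centre along the block) (all of step 2 and y of plate in the frame of nozzle between -0.095 and 0.095 m and x of plate in the frame of nozzle between -0.06 and 0.06 m and angle between the x axis of plate and the x axis of nozzle, either way round below 0.1 rad and linear speed of plate below 0.01 m/s); the robot touches nothing.
It fails at once if the bottle, brush or tin is moved more than 30 mm (distance of any of bottle, brush, tin from where it was at the start of the episode above 0.03 m).
It also fails if it takes over 58 s, if anything falls off the work surface, if the arm or the gripper's body presses on something with over 40 N, if the wrist force passes 120 N, or if a joint passes its speed limit or range.

## Working session

There is one attempt and no reset: what is moved stays moved. The work goes in short steps, each a Python script; the robot and the scene stay as the last script left them, time stands still between calls to the robot, and variables do not carry over. Pictures are saved under pics/ and viewed, and the job is handed in when it is done.

```bash
ls; mkdir -p pics
python3 - <<'E'
from rig import robot
import cv2,numpy as np
s=robot.get_state();print(s['time'],s['ee_pos'],s['tool_rot'],s['force'])
for n in ['side','top','wrist']:
    c=robot.camera_info(n);print(n,c)
    cv2.imwrite(f'pics/{n}0.png',robot.grab_frame(n)[:,:,::-1])
E
```

```text
pics
0.0 [0.23794538 0.57757649 0.22381945] [[-9.24623858e-01  3.80881314e-01 -3.82879644e-04]
 [ 3.80881500e-01  9.24623182e-01 -1.11982169e-03]
 [-7.24997630e-05 -1.18124563e-03 -9.99999300e-01]] [0.07403631 0.10598226 0.09880785]
side {'fx': 484.9865668215122, 'fy': 484.9865668215122, 'cx': 320.8973767109675, 'cy': 242.6848993867648, 'rvec': array([ 2.00693743, -0.7097389 ,  0.44019818]), 'tvec': array([-0.41279641,  0.21732641,  0.99262667])}
top {'fx': 512.7549925363595, 'fy': 512.7549925363595, 'cx': 323.03020529237796, 'cy': 243.74625192814497, 'rvec': array([ 2.17001623, -2.21470848,  0.05836323]), 'tvec': array([0.00953293, 0.5166511 , 1.29610821])}
wrist {'fx': 339.3826814841091, 'fy': 339.3826814841091, 'cx': 314.685332315143, 'cy': 241.3076298363111, 'rvec': array([-2.40368174, -1.6073229 , -0.23244448]), 'tvec': array([-0.62386111, -0.02929171,  0.3921349 ])}
```

View pics/top0.png

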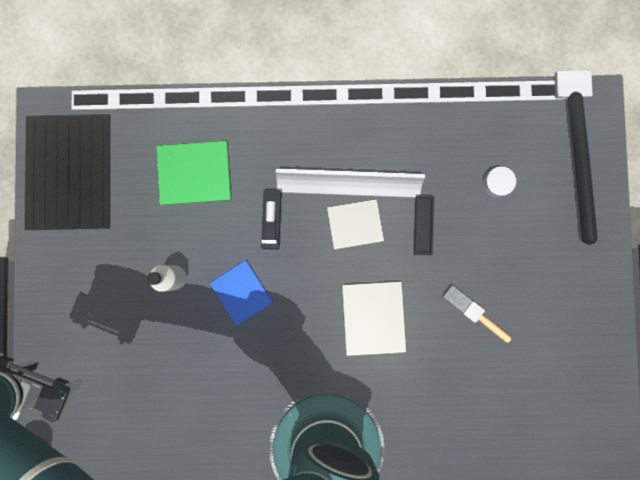

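View pics/side0.png

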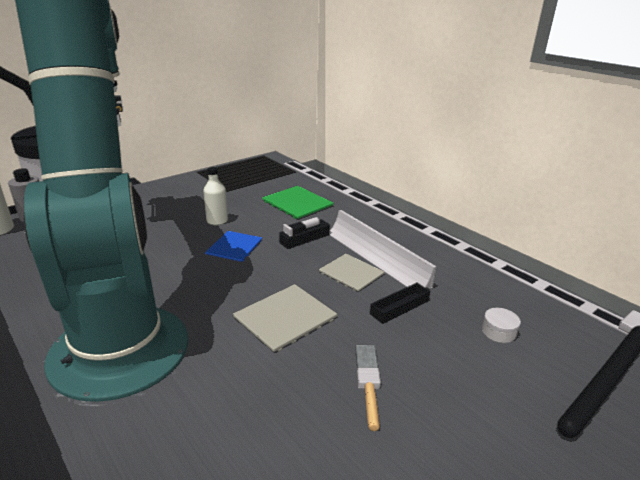

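View pics/wrist0.png

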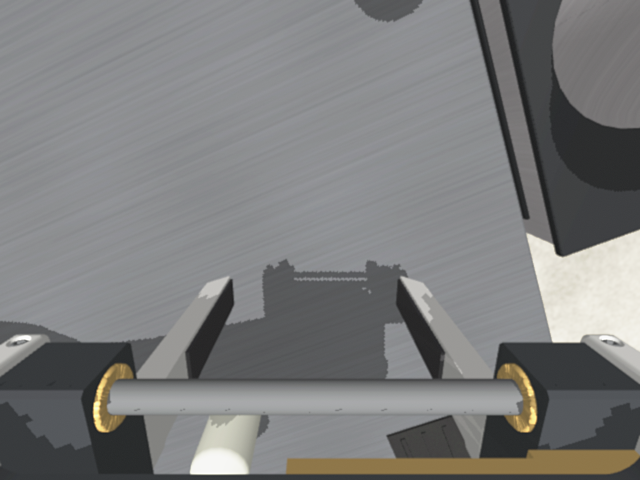

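The top view shows the pale plate at about (355,224) and the larger pale decoy at (375,318). The upstand spans (277,170) to (425,185), the nozzle is on the left at (271,218) and the tray on the right at (424,225). Next I'll measure these.

```bash
cat > h.py <<'E'
import cv2,numpy as np
from rig import robot
def ray(n,uv,info=None):
    c=info or robot.camera_info(n);R=cv2.Rodrigues(c['rvec'])[0];t=c['tvec']
    uv=np.atleast_2d(np.asarray(uv,float))
    d=np.c_[(uv[:,0]-c['cx'])/c['fx'],(uv[:,1]-c['cy'])/c['fy'],np.ones(len(uv))]@R
    return -R.T@t,d
def onplane(n,uv,z,info=None):
    o,d=ray(n,uv,info);return o+d*((z-o[2])/d[:,2])[:,None]
def tri(ua,ub,a='top',b='side'):
    out=[]
    for p,q in zip(ua,ub):
        o1,d1=ray(a,p);o2,d2=ray(b,q);d1=d1[0];d2=d2[0]
        s=np.linalg.lstsq(np.c_[d1,-d2],o2-o1,rcond=None)[0]
        A=o1+s[0]*d1;B=o2+s[1]*d2;out.append(np.r_[(A+B)/2,np.linalg.norm(A-B)])
    return np.array(out)
def quad(m,near):
    cs=cv2.findContours(m,cv2.RETR_EXTERNAL,cv2.CHAIN_APPROX_NONE)[0]
    c=[c for c in cs if cv2.contourArea(c)>150 and cv2.pointPolygonTest(c,near,False)>=0][0]
    h=cv2.convexHull(c)
    for e in np.arange(0.01,0.2,0.005):
        q=cv2.approxPolyDP(h,e*cv2.arcLength(h,True),True)
        if len(q)==4: break
    q=q[:,0].astype(float)
    # refine: fit lines to contour pts of each side
    L=[];P=c[:,0].astype(float)
    for i in range(4):
        a,b=q[i],q[(i+1)%4];u=(b-a)/np.linalg.norm(b-a);s=(P-a)@u;dd=(P-a)@np.array([-u[1],u[0]])
        k=(abs(dd)<2.5)&(s>.12*np.linalg.norm(b-a))&(s<.88*np.linalg.norm(b-a))
        vx,vy,x,y=cv2.fitLine(P[k].astype(np.float32),cv2.DIST_HUBER,0,.01,.01).ravel();L.append(np.cross([x,y,1],[x+vx,y+vy,1]))
    o=[]
    for i in range(4):
        p=np.cross(L[i-1],L[i]);o.append(p[:2]/p[2])
    return np.array(o)
E
python3 - <<'E'
from h import *
np.set_printoptions(precision=4,suppress=True)
T=cv2.imread('pics/top0.png');S=cv2.imread('pics/side0.png')
for n,I in(('top',T),('side',S)):
    cv2.imwrite(f'pics/{n}crop.png',cv2.resize((I[150:270,240:450] if n=='top' else I[200:330,270:450]),None,fx=3.8,fy=3.8,interpolation=cv2.INTER_CUBIC))
for n,I,pt in(('top',T,(355,224)),('side',S,(350,272))):
    b,g,r=[I[:,:,i].astype(int) for i in range(3)]
    print(n,I[pt[1],pt[0]])
    m=((r>I[pt[1],pt[0],2]-40)&(r-b>8)).astype(np.uint8)
    m=cv2.morphologyEx(m,cv2.MORPH_OPEN,np.ones((3,3)))
    q=quad(m,pt);print(q);P=onplane(n,q,.01);print(P,np.linalg.norm(P-np.roll(P,-1,0),axis=1),P.mean(0))
E
```

```text
top [227 235 235]Traceback (most recent call last):
  File "<stdin>", line 11, in <module>
  File "h.py", line 19, in quad
    c=[c for c in cs if cv2.contourArea(c)>150 and cv2.pointPolygonTest(c,near,False)>=0][0]
      ~~~~~~~~~~~~~~~~~~~~~~~~~~~~~~~~~~~~~~~~~~~~~~~~~~~~~~~~~~~~~~~~~~~~~~~~~~~~~~~~~~~^^^
IndexError: list index out of range
```

Run:
```python
from h import *
np.set_printoptions(precision=4,suppress=True)
T=cv2.imread('pics/top0.png');S=cv2.imread('pics/side0.png')
for n,I,pt in(('top',T,(355,224)),('side',S,(350,272))):
    b,g,r=[I[:,:,i].astype(int) for i in range(3)]
    m=((r>I[pt[1],pt[0],2]-(60 if n=='top' else 25))).astype(np.uint8)
    m=cv2.morphologyEx(m,cv2.MORPH_OPEN,np.ones((3,3)))
    q=quad(m,pt);print(n,q);P=onplane(n,q,.01);print(P,np.linalg.norm(P-np.roll(P,-1,0),axis=1),P.mean(0))
```

```text
top [[375.873  199.391 ]
 [383.0631 240.0652]
 [333.9132 248.4125]
 [326.8655 207.2966]]
[[ 0.6286 -0.1394  0.01  ]
 [ 0.5233 -0.1551  0.01  ]
 [ 0.5044 -0.0286  0.01  ]
 [ 0.6107 -0.0128  0.01  ]] [0.1065 0.1279 0.1075 0.1279] [ 0.5668 -0.084   0.01  ]
side [[339.3086 209.2132]
 [433.1108 264.6674]
 [426.2779 285.3792]
 [319.4978 267.9149]]
[[ 0.7766  0.1963  0.01  ]
 [ 0.7554 -0.2005  0.01  ]
 [ 0.6665 -0.2509  0.01  ]
 [ 0.5077 -0.0292  0.01  ]] [0.3973 0.1022 0.2727 0.351 ] [ 0.6766 -0.0711  0.01  ]
```

View pics/topcrop.png

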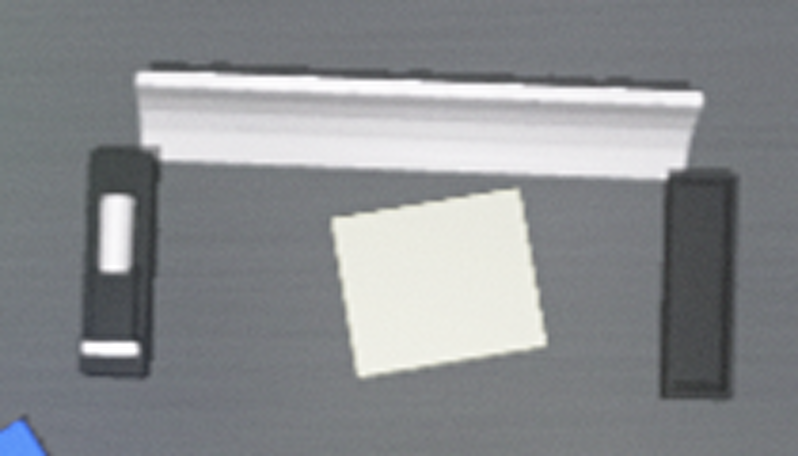

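View pics/sidecrop.png

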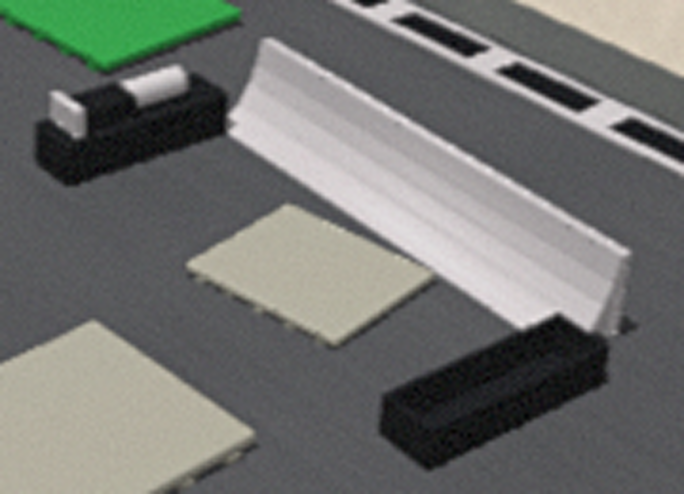

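The crops show the foot line of the upstand clearly: top (160,160) to (670,178) and side (230,130) to (520,325). I'll fit the foot line from both views.

Run:
```python
from h import *
np.set_printoptions(precision=4,suppress=True)
T=cv2.imread('pics/top0.png',0).astype(float);S=cv2.imread('pics/side0.png',0).astype(float)
def edge(I,cols,yf,lo=-8,hi=8):
    out=[]
    for c in cols:
        y=yf(c);r=np.arange(int(y)+lo,int(y)+hi);v=I[r,c];g=np.diff(v);k=np.argmin(g)
        # subpixel: centroid of negative gradient
        w=np.maximum(-g[max(0,k-1):k+2],0);out.append((c,(w*(r[max(0,k-1):k+2][:len(w)]+.5)).sum()/w.sum()))
    return np.array(out)
def fit(P):
    vx,vy,x,y=cv2.fitLine(P[:,:2].astype(np.float32),cv2.DIST_HUBER,0,.01,.001).ravel();
    return (vx,vy,x,y,np.arctan2(vy,vx))
# foot
e=edge(T,range(288,412,4),lambda c:150+(160+18*((c-240)*3.8-160)/510)/3.8)
P=onplane('top',e,0);f=fit(P);print('foot top',f, 'resid',np.abs((P[:,:2]-f[2:4])@np.array([-f[1],f[0]])).max())
ends=onplane('top',[[282,192.4],[417,197]],0);print(ends)
e=edge(S,range(335,375,3),lambda c:200+(130+195*((c-270)*3.8-230)/290)/3.8)
P=onplane('side',e,0);f=fit(P);print('foot side',f,P[[0,-1]])
# upstand top back edge corners, tri
top=np.array([[135,72],[703,93]])/3.8+[240,150]
side=np.array([[265,38],[629,250]])/3.8+[270,200]
print('upstand top back corners?',tri(top,side))
# nozzle block corners top plane z .036; tray z .03
nz=np.array([[92,150],[158,150],[150,376],[80,373]])/3.8+[240,150]
tr=np.array([[668,171],[738,172],[731,399],[661,397]])/3.8+[240,150]
for n,q,z in(('noz',nz,.036),('tray',tr,.03)):
    p=onplane('top',q,z);print(n,p,p.mean(0))
print('noz tri', tri(np.array([[80,373],[150,376]])/3.8+[240,150],np.array([[38,125],[70,140]])/3.8+[270,200]))
print('plate near corners tri',tri([[333.9-.3,248.4+.6],[383.06+.6,240.07+.3]],np.array([[187,266],[335,343]])/3.8+[270,200]))
```

```text
foot top (np.float32(0.058386676), np.float32(0.99829406), np.float32(0.64670646), np.float32(-0.035194952), np.float32(1.5123764)) resid 0.0004771182348119344
[[ 0.6533  0.1029  0.    ]
 [ 0.634  -0.2473  0.    ]]
foot side (np.float32(0.055820003), np.float32(0.99844086), np.float32(0.64912564), np.float32(0.0021257729), np.float32(1.5149473)) [[ 0.653   0.0754  0.    ]
 [ 0.6444 -0.0925  0.    ]]
upstand top back corners? [[ 0.7021  0.1133  0.0623  0.0008]
 [ 0.6809 -0.2573  0.065   0.0015]]
noz [[0.656  0.1449 0.036 ]
 [0.6551 0.101  0.036 ]
 [0.5047 0.1086 0.036 ]
 [0.5076 0.1549 0.036 ]] [0.5808 0.1273 0.036 ]
tray [[ 0.6349 -0.2388  0.03  ]
 [ 0.6332 -0.2855  0.03  ]
 [ 0.4818 -0.276   0.03  ]
 [ 0.4841 -0.2296  0.03  ]] [ 0.5585 -0.2575  0.03  ]
noz tri [[0.5102 0.1536 0.0319 0.006 ]
 [0.5062 0.1069 0.0415 0.0044]]
plate near corners tri [[ 0.5046 -0.0291  0.0046  0.0037]
 [ 0.5232 -0.1575  0.0053  0.0011]]
```

Measured so far:
- Upstand origin is about (0.6446, -0.0695), yaw -0.058. The two views agree within 1 mm, and the top triangulates to 62–65 mm high.
- Plate centre is (0.567, -0.084), 109 x 130 mm, turned 0.205 rad relative to the upstand.

I'll raise the arm to clear the bottle, then go in front of the plate's near edge.

```bash
cat >> h.py <<'E'
YAW=-0.058;O=np.array([.6446,-.0695]);U=np.array([np.cos(YAW),np.sin(YAW)]);V=np.array([-U[1],U[0]])
def W(x,y,z): return np.r_[O+x*U+y*V,z]       # upstand frame -> world
def F(p): d=np.asarray(p)[:2]-O;return np.r_[d@U,d@V]
RV=np.array([[-U[0],V[0],0],[-U[1],V[1],0],[0,0,-1.]])   # jaws along V
RU=np.array([[V[0],U[0],0],[V[1],U[1],0],[0,0,-1.]])     # jaws along U
def snap(n,f,crop=None,s=1):
    I=robot.grab_frame(n)[:,:,::-1]
    if crop: I=I[crop[1]:crop[3],crop[0]:crop[2]]
    cv2.imwrite('pics/'+f,cv2.resize(I,None,fx=s,fy=s,interpolation=cv2.INTER_CUBIC))
def st():
    s=robot.get_state();print('t %.2f'%s['time'],'tcp',np.round(s['ee_pos'],4),'up',np.round(F(s['ee_pos']),4),'F',np.round(s['force'],2),'op',round(s['opening'],4));return s
E
python3 - <<'E'
from h import *
print(np.linalg.det(RV),np.linalg.det(RU))
c=robot.camera_info('wrist');R=cv2.Rodrigues(c['rvec'])[0];s=robot.get_state()
print('cam in tool',s['tool_rot'].T@(-R.T@c['tvec']-s['ee_pos']))
for nm,p,R in(('a',W(-.18,-.022,.3),RV),('b',W(-.18,-.022,.021),RV),('c',W(-.018,-.022,.021),RV),('d',W(.09,-.022,.3),RV),('d2',W(.09,-.022,.1),RV),('e',W(-.055,-.12,.021),RU),('e2',W(-.055,-.12,.021),RU@np.diag([-1,-1,1])),('f',W(-.055,.03,.021),RU),('f2',W(-.055,.03,.021),RU@np.diag([-1,-1,1]))):
    q=robot.ik(p,R);print(nm,None if q is None else np.round(q,2))
p=s['ee_pos'].copy();p[2]=.37
robot.move_linear(p,velocity=.2)
robot.gripper_to(.08)
robot.move_ptp(W(-.18,-.022,.25),RV)
robot.move_linear(W(-.18,-.022,.021),velocity=.15)
st()
snap('side','s1.png');snap('top','t1.png')
E
```

```text
1.0 1.0
cam in tool [ 0.08280079 -0.00042251 -0.15955879]
a [-0.6   0.07  0.75  1.9  -0.05  1.19  1.68]
b [-0.24  0.5   0.42  2.14 -0.37  0.57  1.96]
c [-0.14  0.7   0.32  1.73 -0.3   0.76  1.84]
d [-0.21  0.63  0.52  1.19 -0.3   1.39  1.79]
d2 [-0.12  0.76  0.34  1.39 -0.28  1.03  1.79]
e [-0.18  0.74  0.61  1.79 -0.57  0.79  0.66]
e2 [-0.46  0.99  1.08  1.8  -1.03  1.03 -2.16]
f [-0.39  0.69  0.53  1.84 -0.5   0.74  0.36]
f2 [-0.72  0.97  1.08  1.85 -1.03  1.01 -2.39]
t 5.66 tcp [ 0.464  -0.081   0.0216] up [-0.1796 -0.022 ] F [-0.37 -0.06 -0.22] op 0.0801
```

View pics/s1.png

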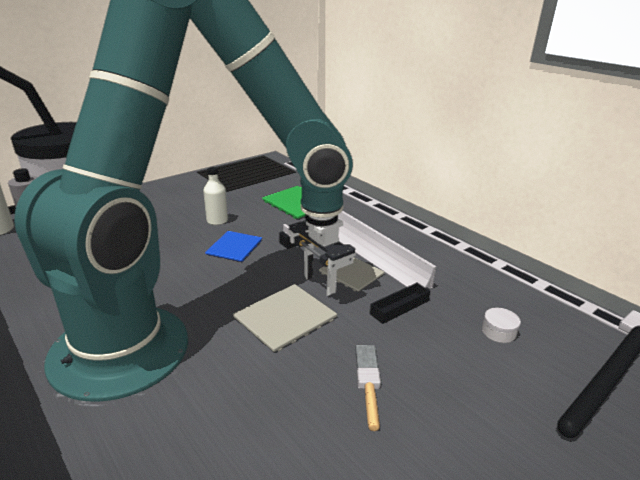

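View pics/t1.png

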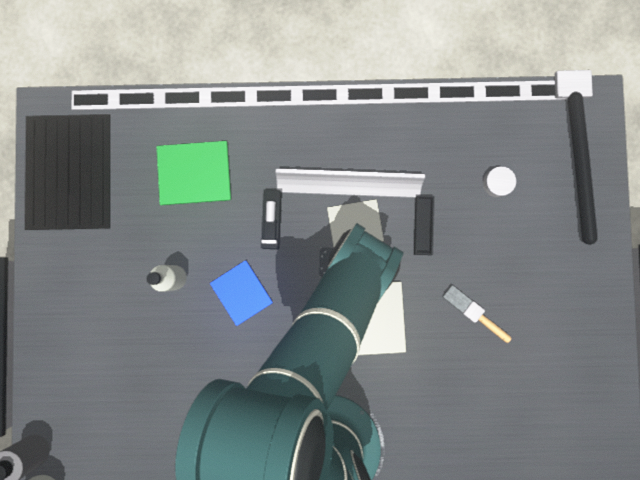

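The fingers are in front of the plate's near edge, clear of the larger plate. I'll push in stages and watch the force.

Run:
```python
from h import *
for x in(-.127,-.1):
    r=robot.move_linear(W(x,-.022,.021),velocity=.06,threshold=25);print(r);st()
snap('side','s2.png',(250,180,450,330),4)
snap('wrist','w2.png')
```

```text
False
t 6.79 tcp [ 0.5163 -0.0842  0.021 ] up [-0.1272 -0.0221] F [ 0.28 -0.82  0.43] op 0.08
False
t 7.39 tcp [ 0.5436 -0.0858  0.0209] up [-0.0999 -0.0221] F [-0.44  0.75 -0.45] op 0.0797
```

View pics/s2.png

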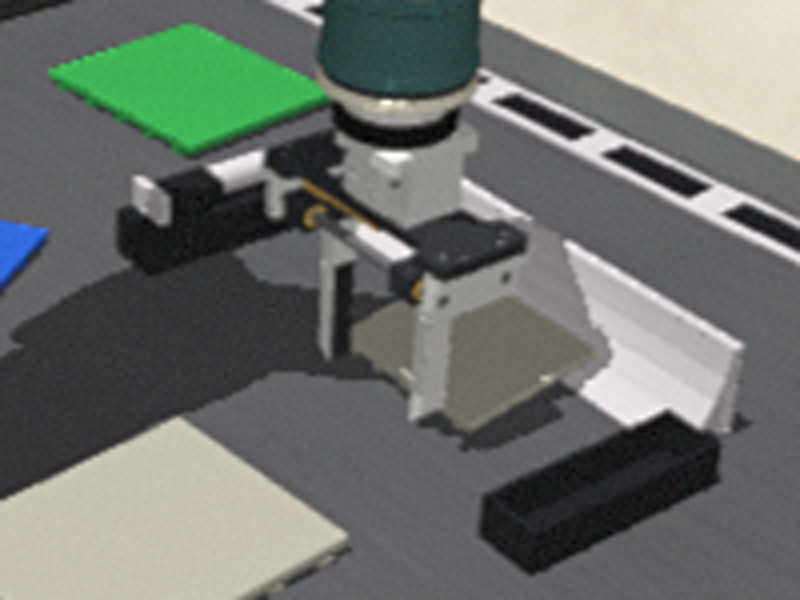

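View pics/w2.png

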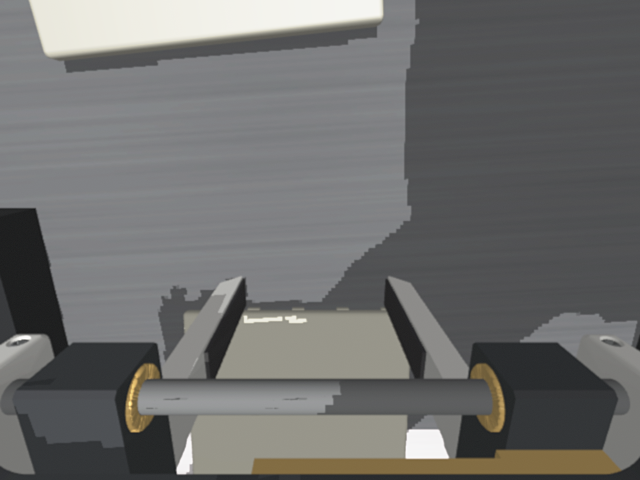

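The plate is square to the fingers now and starting to ride up, with its centre about 9 mm to the right of the tool. I'll continue.

Run:
```python
from h import *
for x in(-.06,-.03,-.016):
    r=robot.move_linear(W(x,-.022,.021),velocity=.06,threshold=30);print(r);st()
snap('side','s3.png',(250,180,450,330),4)
snap('wrist','w3.png')
```

```text
False
t 8.31 tcp [ 0.5834 -0.0881  0.021 ] up [-0.06   -0.0221] F [-0.48 -0.15 -0.01] op 0.08
False
t 8.96 tcp [ 0.6134 -0.0899  0.0209] up [-0.03   -0.0222] F [-0.15  0.46 -0.75] op 0.0798
False
t 9.34 tcp [ 0.6276 -0.0906  0.0209] up [-0.0157 -0.022 ] F [-1.17  1.07  0.31] op 0.0804
```

View pics/s3.png

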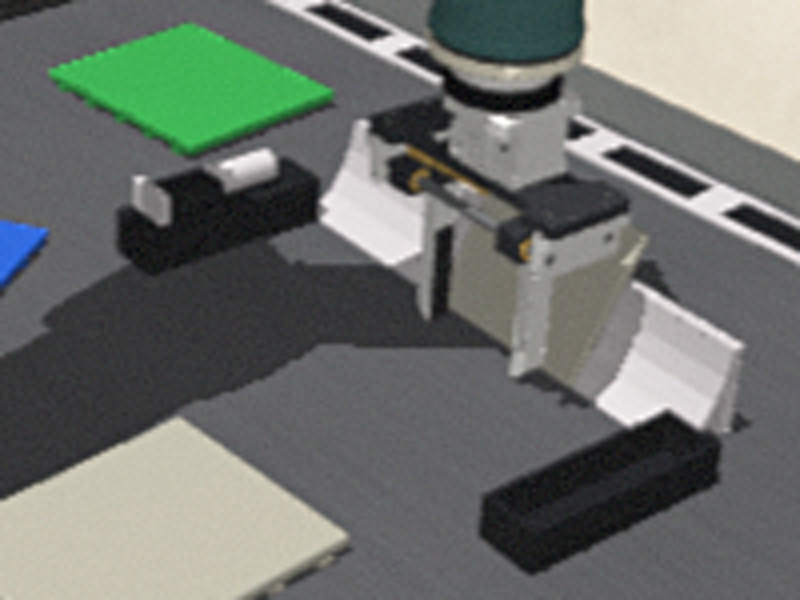

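View pics/w3.png

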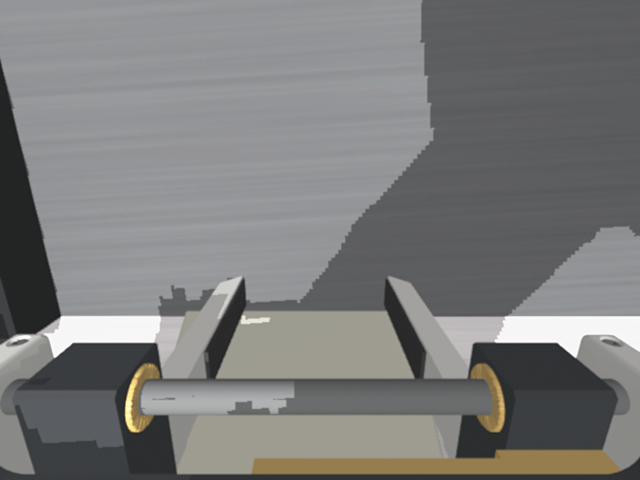

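The plate now stands steeply against the upstand. I'll push the last few millimetres, back off gently and check that it stays.

Run:
```python
from h import *
r=robot.move_linear(W(-.0105,-.022,.021),velocity=.03,threshold=25);print(r);st()
robot.pause(.3)
robot.move_linear(W(-.04,-.022,.021),velocity=.05)
snap('side','s4.png',(250,180,450,330),4)
robot.move_linear(W(-.08,-.022,.06),velocity=.15)
robot.move_linear(W(-.08,-.03,.25),velocity=.3)
st()
snap('side','s5.png',(250,180,450,330),4)
```

```text
True
t 9.66 tcp [ 0.6287 -0.0907  0.0202] up [-0.0147 -0.0221] F [-5.21  0.41  3.69] op 0.08
t 11.97 tcp [ 0.5629 -0.0946  0.2491] up [-0.0801 -0.0298] F [ 0.05  0.97 -0.26] op 0.08
```

View pics/s4.png

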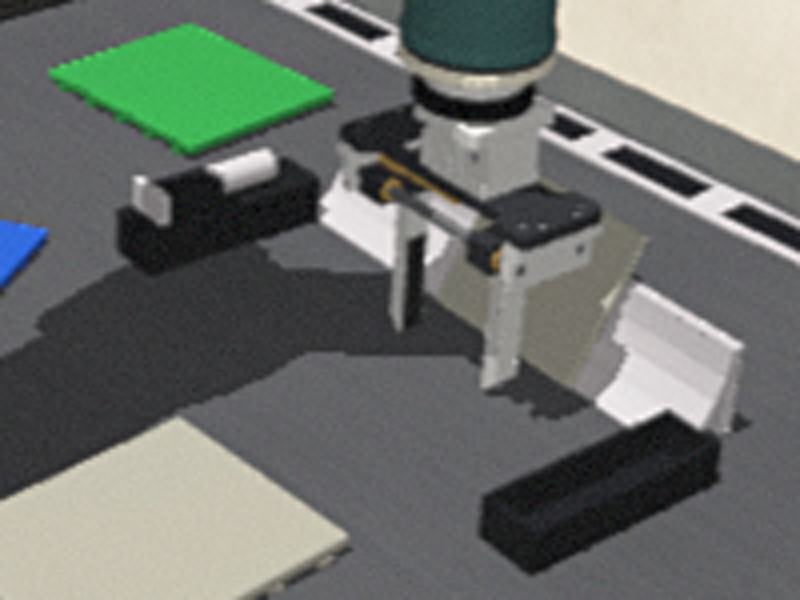

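View pics/s5.png

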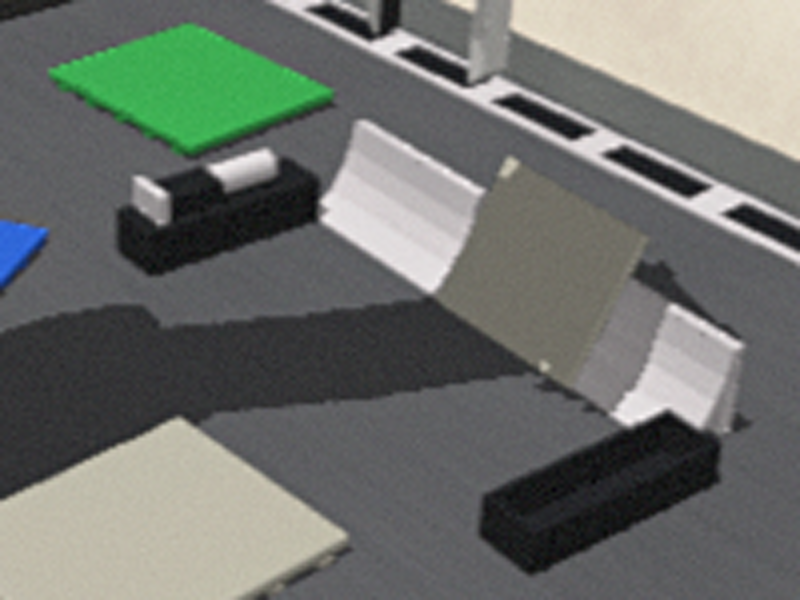

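The plate stays leaning on its own, with its upper edge at crop (513,157) to (645,238). I'll check that edge's position against the expected 95 mm height, then reach behind.

Run:
```python
from h import *
q=np.array([[513,157],[645,238],[436,293],[575,388]])/4+[250,180]
for p in list(onplane('side',q[:2],.097))+list(onplane('side',q[2:],.004)): print(np.round(F(p),4))
robot.move_ptp(W(.10,-.03,.22),RV)
st();snap('top','t6.png',(230,130,450,280),3.6);
```

```text
[0.0536 0.0299]
[ 0.0481 -0.0989]
[-0.0002  0.0376]
[-0.002  -0.1013]
t 12.78 tcp [ 0.7419 -0.1059  0.2192] up [ 0.0993 -0.0307] F [-0.25 -0.23  1.  ] op 0.08
```

View pics/t6.png

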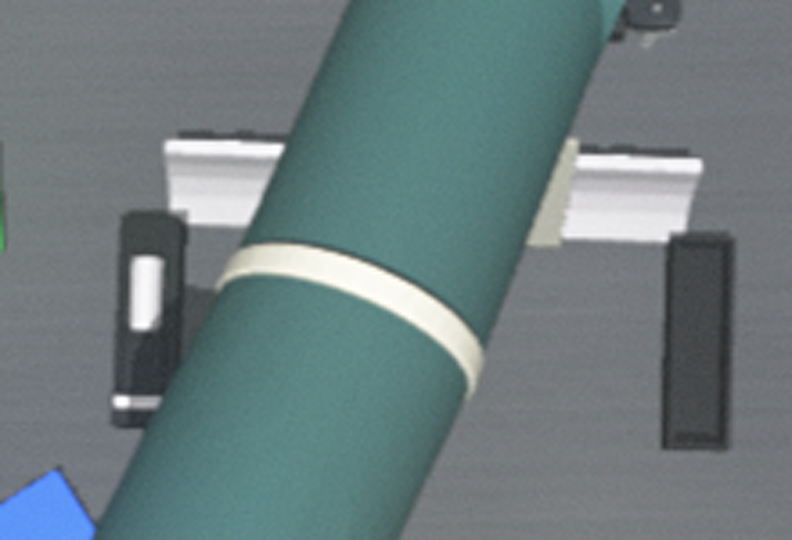

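The upper edge is at x of about 50 mm, centred at y of about -33 mm, as expected. I'll lower the fingers behind it and pull back.

Run:
```python
from h import *
robot.move_linear(W(.10,-.033,.097),velocity=.15);st()
snap('side','s7.png',(250,180,450,330),4)
r=robot.move_linear(W(.03,-.033,.097),velocity=.15,threshold=30);print(r);st()
snap('side','s8.png',(250,180,450,330),4)
if not r:
    r=robot.move_linear(W(-.04,-.033,.097),velocity=.2,threshold=30);print(r);st()
    snap('side','s9.png',(250,180,450,330),4)
```

```text
t 13.80 tcp [ 0.743  -0.1084  0.0982] up [ 0.1005 -0.0331] F [-0.86 -0.33  0.16] op 0.0802
False
t 14.47 tcp [ 0.6736 -0.1039  0.0977] up [ 0.0309 -0.0327] F [-0.41 -0.4  -0.2 ] op 0.0801
False
t 15.02 tcp [ 0.6035 -0.1     0.0973] up [-0.0393 -0.0329] F [ 0.82 -0.04 -0.16] op 0.0802
```

View pics/s8.png

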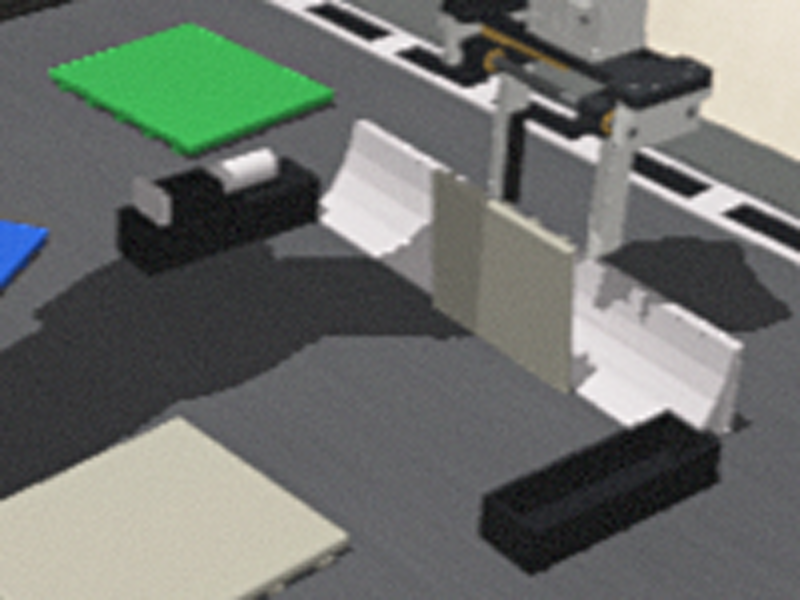

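View pics/s9.png

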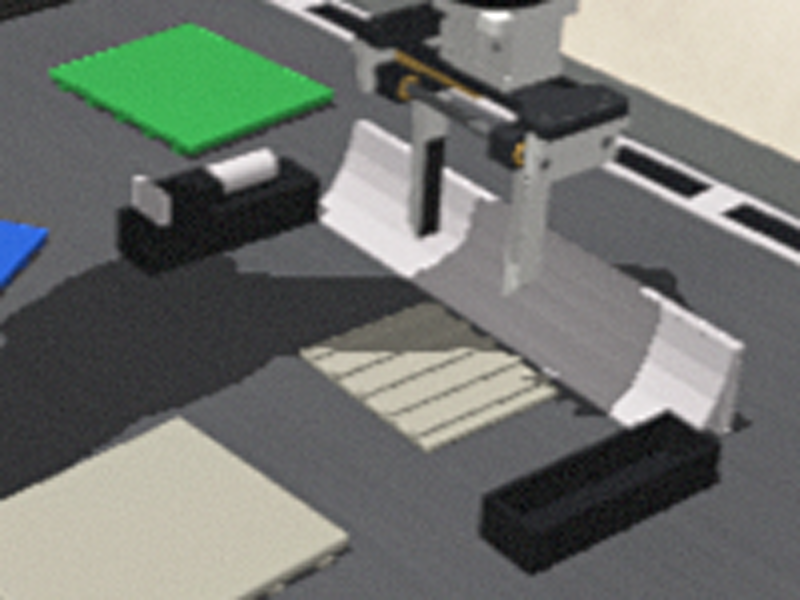

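The plate lies flat, ribs up, with crop corners (300,350), (430,450), (555,385) and (430,303). I'll measure it and turn the gripper to push on its right edge.

Run:
```python
from h import *
q=np.array([[300,350],[430,450],[555,385],[430,303]])/4+[250,180]
P=onplane('side',q,.008);f=np.array([F(p) for p in P]);print(np.round(f,4),f.mean(0))
robot.move_linear(W(-.06,-.06,.2),velocity=.25)
robot.move_ptp(W(-.06,-.133,.15),RU)
robot.gripper_to(.05)
st();snap('wrist','w10.png');snap('top','t10.png',(230,130,450,280),3.6)
```

```text
[[-0.1242  0.0282]
 [-0.1254 -0.104 ]
 [-0.0146 -0.0956]
 [-0.0165  0.0251]] [-0.07017046 -0.03657415]
t 17.44 tcp [ 0.577  -0.1988  0.15  ] up [-0.06  -0.133] F [-0.14  0.23 -0.46] op 0.0502
```

View pics/w10.png

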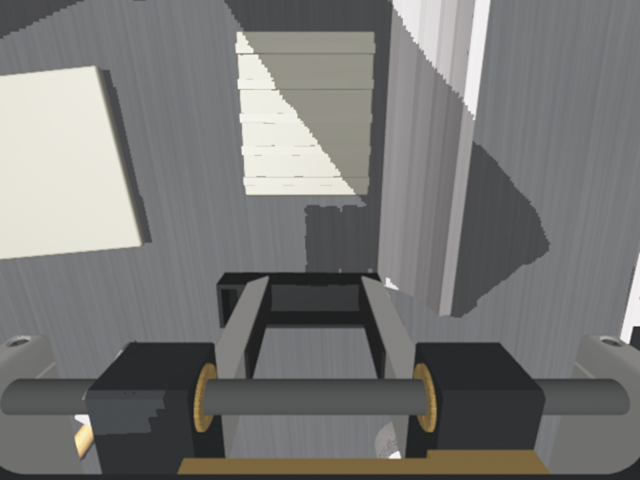

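View pics/t10.png

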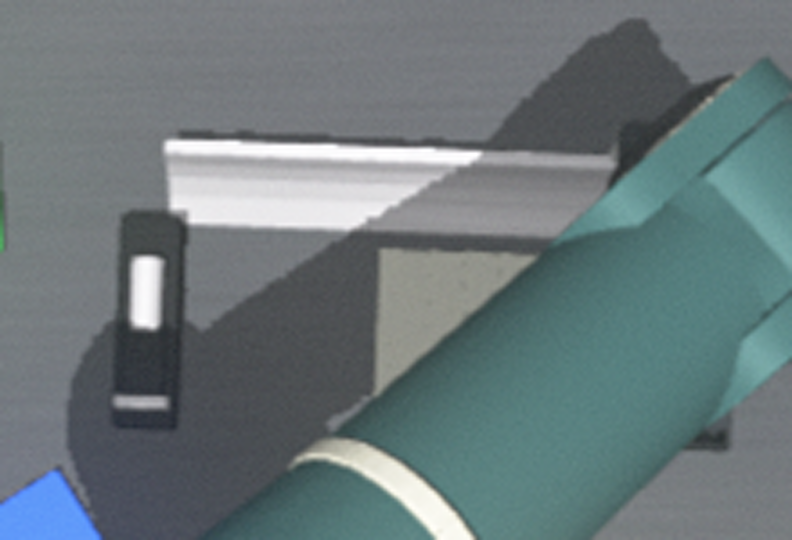

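Run:
```python
from h import *
i=robot.camera_info('wrist')
for uv,z in(((246,194),.01),((368,194),.01),((237,32),.01),((375,32),.01),((222,275),.03),((375,273),.03)):
    print(uv,np.round(F(onplane('wrist',[uv],z,i)[0]),4))
```

```text
(246, 194) [-0.1205 -0.0956]
(368, 194) [-0.0126 -0.0957]
(237, 32) [-0.12    0.0307]
(375, 32) [-0.0126  0.0306]
(222, 275) [-0.1419 -0.1644]
(375, 273) [-0.0065 -0.1626]
```

The plate is square, right edge at y = -0.096 and centre at x = -0.066. The gap to the tray is enough for the fingers. I'll lower and push left to the nozzle block.

Run:
```python
from h import *
robot.move_linear(W(-.066,-.129,.15),velocity=.1)
robot.move_linear(W(-.066,-.129,.0215),velocity=.15);st()
r=robot.move_linear(W(-.066,.02,.0215),velocity=.07,threshold=20);print(r);st()
snap('side','s11.png',(250,180,450,330),4)
if not r:
    r=robot.move_linear(W(-.066,.045,.0215),velocity=.025,threshold=8);print(r);st()
    snap('side','s12.png',(250,180,450,330),4);snap('wrist','w12.png')
```

```text
t 18.80 tcp [ 0.5717 -0.1948  0.0223] up [-0.0656 -0.1293] F [ 0.34 -0.24  0.42] op 0.0497
False
t 21.07 tcp [ 0.5798 -0.0458  0.0215] up [-0.066   0.0199] F [-0.14 -0.1  -0.14] op 0.0497
True
t 21.75 tcp [ 0.5806 -0.0324  0.0214] up [-0.0661  0.0333] F [ 0.18 -2.27  1.72] op 0.0499
```

View pics/s12.png

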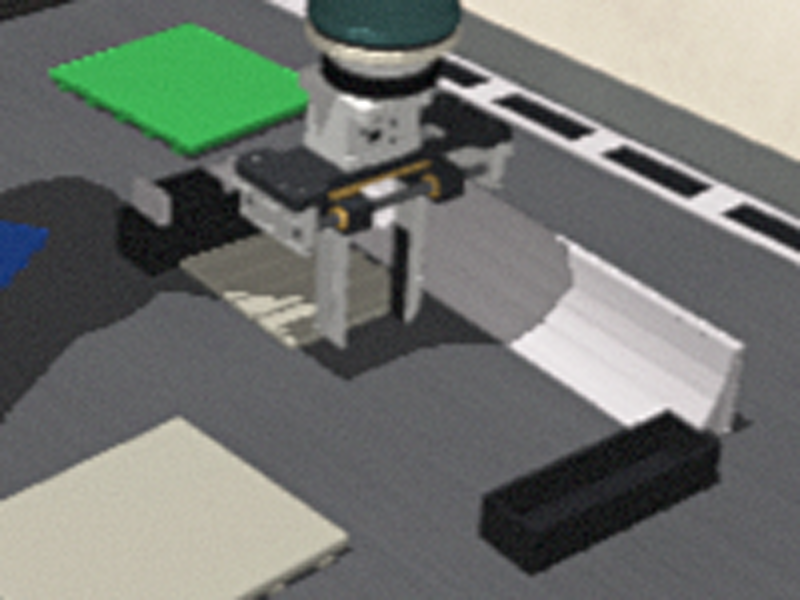

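View pics/w12.png

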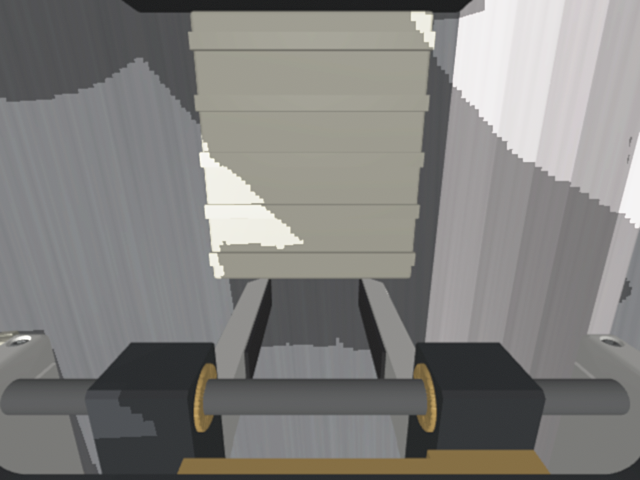

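The contact came at y = 0.033, close to the expected 0.035, and the wrist view shows the plate flush with the black block at its top edge. I'll back away and measure.

Run:
```python
from h import *
robot.move_linear(W(-.066,.015,.0215),velocity=.04)
robot.move_linear(W(-.066,-.01,.2),velocity=.2)
snap('wrist','w13.png')
i=robot.camera_info('wrist');np.savez('i13.npz',**i)
q=robot.get_state()['qpos'].copy();robot.move_ptp(W(-.1,-.3,.3),RU)
st();snap('top','t13.png',(240,150,450,270),3.8);snap('side','s13.png',(250,180,450,330),4)
cv2.imwrite('pics/top13full.png',robot.grab_frame('top')[:,:,::-1])
```

```text
t 24.73 tcp [ 0.5282 -0.3617  0.2992] up [-0.0992 -0.2985] F [ 0.3   0.17 -0.81] op 0.0498
```

View pics/t13.png

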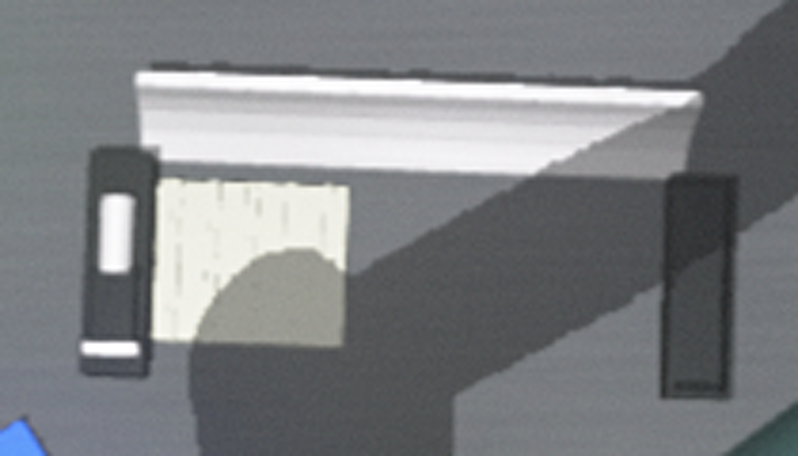

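View pics/s13.png

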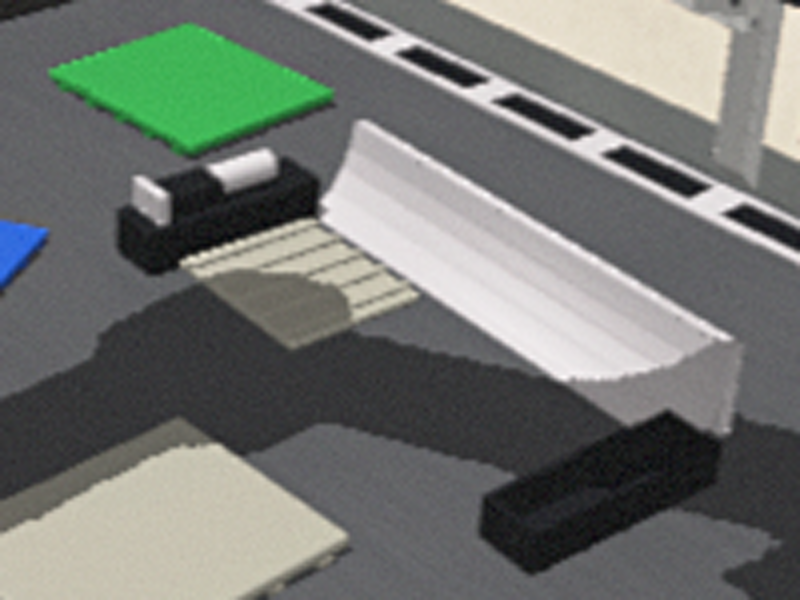

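View pics/w13.png

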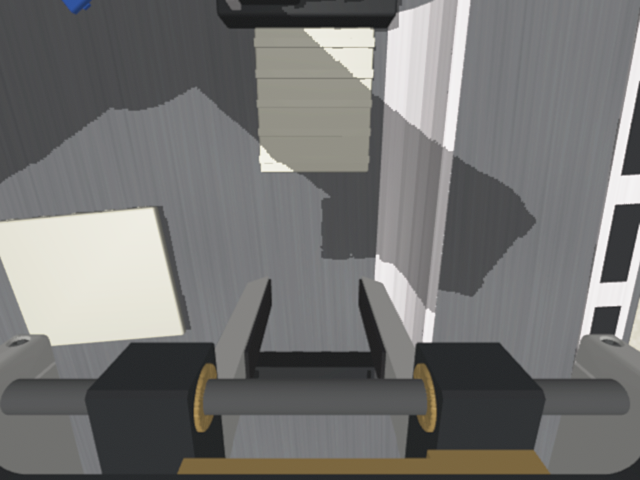

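All three views show the plate flat with its ribs up, flush along the block. In the top crop its right edge runs (350,187) to (343,346). One last numeric check:

Run:
```python
from h import *
q=np.array([[350,187],[343,346],[150,341],[157,178]])/3.8+[240,150]
f=np.array([F(p) for p in onplane('top',q,.01)]);print(np.round(f,4))
d=f[0]-f[1];print('yaw',np.arctan2(d[1],d[0]),'centre y from right edge',f[:2,1].mean()+.065,'x',f[:,0].mean(),'-> in nozzle frame', f[:,0].mean()+.075, f[:2,1].mean()+.065-.195)
d=dict(np.load('i13.npz'))
w=np.array([F(p) for p in onplane('wrist',[[261,172],[368,172],[256,27],[374,27]],.01,d)]);print('wrist',np.round(w,4))
# upper corner heights by two views
print(tri(q[:2],np.array([[420,294],[293,348]])/4+[250,180]))
```

```text
[[-0.0157  0.042 ]
 [-0.1238  0.0427]
 [-0.1253  0.173 ]
 [-0.0144  0.173 ]]
yaw -0.007007327004624517 centre y from right edge 0.10733823690938726 x -0.06979111914357009 -> in nozzle frame 0.005208880856429912 -0.08766176309061274
wrist [[-0.1209  0.0424]
 [-0.0128  0.0423]
 [-0.1193  0.171 ]
 [-0.013   0.1708]]
[[ 0.63311327 -0.0277847   0.0060949   0.00308704]
 [ 0.52538565 -0.02088268  0.00141466  0.00347879]]
```

Run:
```python
from h import *
a=cv2.imread('pics/top0.png').astype(int);b=cv2.imread('pics/top13full.png').astype(int)
for n,(x,y,r) in dict(bottle=(165,278,14),brush=(478,313,38),tin=(500,181,20)).items():
    print(n,abs(a-b)[y-r:y+r,x-r:x+r].max(axis=2).mean().round(2))
st();robot.sign_off()
```

```text
bottle 9.89
brush 41.13
tin 52.23
t 24.88 tcp [ 0.5282 -0.3617  0.2995] up [-0.0992 -0.2985] F [-1.12  0.84  0.75] op 0.0499
the job is handed in; nothing more can be done
```

View pics/top13full.png

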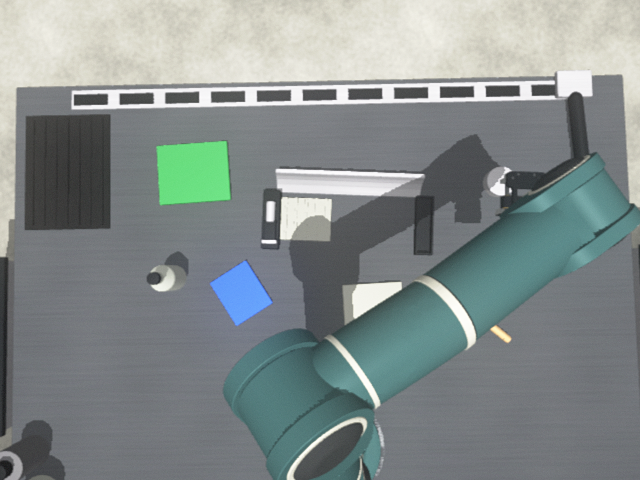

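The plate is lying flat, ribs up, square against the nozzle block. I handed the job in at 24.9 s, well under the 58 s limit; the sign-off gives no verdict.

**What I did:** I pushed the smaller light-grey plate up the upstand with two fingers, which also squared it, and it stayed leaning on its own after I backed off. I then pulled its upper edge over from behind so it fell ribs-up, and pushed it along the upstand until it touched the nozzle block.

**Last checks:**

| Check | Measured | Allowed |
|---|---|---|
| Plate centre along the block | about +5 mm (top view) | ±60 mm |
| Plate centre across the block | about -88 mm (87 mm is exact contact) | ±95 mm |
| Angle to the block | about 0.007 rad | 0.1 rad |

The top and wrist views put the plate's right edge, from which the -88 mm is taken, within 1 mm of each other. At hand-in the gripper was at z = 0.30 m, clear of everything.

**Checks that disagreed or were weak:**
- **Corner heights:** Two-view heights of the plate's right-hand corners came out at 6 and 1 mm instead of 10 mm, because of hand-picked pixels about 3 mm off. All three views show it flat.
- **Bystanders:** The picture-difference test was unusable for the brush and tin because the arm and its shadow covered them. The last top view shows the bottle in place and the visible parts of the tin and the brush handle where they started. The gripper never went down near any of them.
- **Tray edge:** It measured at about -164 mm in the wrist view against an expected -173 mm, so I left a margin there.

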